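# Load a microtube rack past the spring gate of a bench loader

### The arm

A 6-joint arm with a two-finger parallel gripper is mounted at the origin on the work surface. World frame = base frame: x ahead of the robot, y to its left, z up, the work surface at z = 0. Lengths are in m, angles in rad, forces in N, time in s.
With the tool pointing down it reaches from about 0.25 to 0.725 m from the base axis. Payload 4 kg.
Tool frame: the origin (TCP) lies midway between the tips of the shut fingers; the grasp point (between the pads) lies 19 mm behind it; x points along the fingers, y is the direction in which the jaws open and shut, and the axes are right-handed (so a half turn about x gives the same grasp; the last joint's range is limited). The gripper opens to 85 mm and grips with 20 to 120 N. Pads are 22 mm wide; open, the fingers measure 114 mm over their backs; the gripper's body (76 mm by 85 mm) begins 54 mm behind the grasp point. The pads swing forward as they close: fully open they stand 13 mm farther back than shut.
Start: joints at [-1.2, 0.241, 0.005, 1.335, 0, 1.571], TCP at [0.181, -0.466, 0.231] pointing down, gripper open.
Joint ranges: [-2.72, 2.72], [-1.05, 1.87], [-1.09, 1.28], [-1.99, 2.15], [-1.42, 1.44], [-3.14, 3.14]. Speed limits (rad/s): [2.79, 2.79, 3.14, 3.14, 3.14, 3.14].

### API

Orientations are given as a unit quaternion [x, y, z, w].
In Python, from workcell import * gives the robot as it stands.
- The arm moves only by the tool play_rows, never from a script. Its argument "plan" is a list of rows, each a list of 7 numbers: the shift along the tool's x, y, z in mm, then the turn, a rotation vector about the tool's x, y, z in rad, then the closure, from -1 (fully open) to 1 (shut). In form: [[x, y, z, rx, ry, rz, grip], ...]. A call has 1 to 20 rows; each row shifts and turns the commanded pose from where the row before left it, along the tool's axes as they then stand; what a row does not reach is not made up. A row lasts 1/12 s, in which the tool goes at most 41.7 mm and 7.16 degrees, less where a joint would pass 70% of its speed; a pose out of reach is approached as far as the arm can. A call with a gripper value outside its range is refused whole. The fingers move at their own pace and stop on an object; the grip force is fixed at half the most. Time passes only in rows, so rows that do not move let the fingers close. It gives the time, the measured TCP pose, the force and the opening at its end, in the units of the state.
- get_obs(): the state, without advancing time (a new reading comes with each control period).
- camera(name): name is "scene" or "top"; returns a dict with "frame" (400x640x3 uint8, red, green, blue), "depth" (400x640 float32, m along the optical axis (not along the pixel's ray), 0 where there is no reading), "fx", "fy", "cx", "cy" (pixels), "distortion" ([k1, k2, p1, p2, k3] as OpenCV has them; the pictures are not rectified), "camera_from_world" (4x4, takes a point from world to camera coordinates). Camera axes: x right, y up, looking along -z (the intrinsics and any distortion apply to the point x, -y, -z); pixel columns grow to the right and rows downward; lengths in m; the calibration is good to about 2 mm. A picture is of the moment at which its call begins.
- job_done(): hands the job in, once; it reports no verdict.
Trained networks look in a picture, given as the dict that the camera call returned (one of the last four; its "shot" number tells which), for a name from the list of things; names that differ only in an ending like _2 or _b are one class to them, and where a whole thing is asked for, a point or a joint stands for the part that bears it (a point fixed in the world has none). Each returns a list of dicts, best first, with "confidence" (0 to 1); they miss things now and then, are a little off and sometimes report something else, mostly with a low value. They report only what shows in the picture. A call takes as long as a camera call. They do not tell look-alikes from the thing itself.
- search_frame(thing, picture): "centre" ([x, y, z] in m, in world coordinates, good to about 4 mm: the middle of the surface that is visible of it).
- pinpoint(thing, picture): "centre" ([x, y, z] in m, in world coordinates, good to about 4 mm: a listed point, or the origin of a listed thing).
The state is a dict: "clock": time; "joint_pos": joint angles; "joint_vel": joint speeds; "tau": joint torques, N m; "eef_pos": TCP position; "tool_rot": TCP orientation; "ft_force": force on the tool from outside, world axes, zero at the start; "ft_torque": the same for the moment, N m; "grip_width": finger opening in m.
Only numpy, scipy, OpenCV 4.12 (cv2) and the standard library are available. Lean on these libraries where they do the work, as an engineer would, in place of code of your own. Each camera call takes 0.05 s, during which the arm holds its last target. There are 200 camera calls.

### The job

Load the blue microtube rack into the instrument: press the orange finger bar beside the lane down with one fingertip to hold the hinged gate right open, and keep it held while you push the rack by its tail tab along the lane with the other fingertip, under the gate and fully home against the end of the bay. Then take your hand away so that the gate springs shut behind the rack. Do not lift the rack or let the gate touch it, and leave the other things on the bench where they are.

Things in the scene. Friction and masses are not known exactly. Their poses are not given: they have to be found in the camera images.
- loader: Fixed white base with a straight open-topped lane into a bay. Origin on the bench under the lane's middle, below the shut gate blade; x = pushing direction, y across towards the finger bar, z up. In mm: lane floor z 12, x -304 to 100, 44 wide; rails 5 thick, tops z 28; past x 10 cheeks, tops z 58. Housing 260 wide, 150 high from x 100 on. Outer post at x -275, y 38, top z 61.
- bay_end (a point): The end stop: where the lane floor's centre line meets the housing (loader frame x 100, y 0, z 12 mm); axes as the loader's. The rack's nose touches it when home.
- gate (a joint): Gate angle, rad. 0: shut, the blade hangs across the lane, foot at z 36 mm, in the way of the rack's body. 0.9: stop, bar fully down, blade swung up. From 0.62 on it clears the rack and tubes; open it stands up to 105 mm above the bench at loader x 0. A spring shuts it when the bar is let go; 3 to 6 N down on the bar holds it open.
- gate_leaf: Orange rocker, the gate's moving part: arm with hanging blade (26 mm wide, 4 thick) across the lane, and the finger bar on the other side of the shaft. Origin on the shaft's axis beside the blade (loader frame 0, 38, 52 mm); axes as the loader's when shut; turns about -x to open. The shaft runs along x from x -280 to 12 mm.
- bar_mid (a point): Middle of the finger bar's top face: ribbed orange strip along the lane, 24 mm wide, 215 long (loader x -265 to -50 mm), outer edge with a 6 mm rolled lip. Loader frame: y 60, z 62 mm shut (strip slopes 26 deg up and outward); y 59, z 41 at gate 0.9 (26 deg down and outward). A fingertip slides along it while pressing.
- rack: Loose blue rack on the lane floor, about 0.11 to 0.23 kg. Origin: underside, middle of the nose face; x forward along the lane, z up. In mm: body x -90 to 0, 39 wide, 38 high, ten tubes with caps up to z 44; low tail 30 wide, 10 high; upright push tab at x -170 to -165, 36 wide, 56 high. Home, the shut blade hangs behind the body, above the tail.
- rack_tab (a point): Where to push: middle of the rear face of the rack's tab, 40 mm above the rack's underside (rack frame -170, 0, 40 mm); the tab reaches 16 mm higher.
- bottle: Bystander: amber bottle with blue cap, 60 mm across, 95 high; origin under its centre.
- tip_box: Bystander: grey pipette-tip box with clear lid, 82 x 117 x 72 mm; origin under its centre.
- bench_rack: Bystander: flat green tube rack, 85 x 125 x 24 mm, caps up to 31 mm; origin under its centre.
Mind the look-alikes: they are no part of the job. What is meant by the rack is not pink, and is the smaller of those in its own colour.

How it is judged:
On the way, in this order (a step that is already met when the one before it is completed fails the run):
1. the gate is held right open by a fingertip on its bar while the rack is still outside (value of joint gate above 0.62 rad and contact force between the fingers and gate_leaf above 0.3 N and x of rack in the frame of loader below -0.005 m), for 0.1 s.
2. one fingertip holds the gate open while the other pushes the rack under it (value of joint gate above 0.62 rad and contact force between the fingers and gate_leaf above 0.3 N and contact force between the fingers and rack above 0.1 N and x of rack in the frame of loader above 0.01 m), for 0.1 s.
3. the rack is fully home with the gate still held open (value of joint gate above 0.6 rad and x of rack in the frame of bay_end above -0.004 m), for 0.1 s.
At the end, for the whole second after the job is handed in: The rack stands flat in the bay with its nose within 5 mm of the bay end, at rest, and the gate has shut behind it (within 0.06 rad) (x of rack in the frame of bay_end above -0.005 m and value of joint gate below 0.06 rad and z of rack in the frame of bay_end below 0.003 m and angle between rack's own z axis and vertical below 0.05 rad and linear speed of rack below 0.01 m/s); the robot touches nothing.
It fails at once if the gate strikes, rubs or rests on the rack (contact force between gate_leaf and rack above 0.5 N).
It fails at once if the rack is lifted or tipped (z of rack in the frame of bay_end above 0.008 m or z of rack_tab in the frame of bay_end above 0.05 m or angle between rack's own z axis and vertical above 0.12 rad).
It fails at once if a bystander is moved by more than 15 mm (distance of any of bottle, tip_box, bench_rack from where it was at the start of the episode above 0.015 m).
It also fails if it takes over 38 s, if anything falls off the work surface, if the arm or the gripper's body presses on something with over 40 N, if the wrist force passes 120 N, or if a joint passes its speed limit or range.

## Working session

There is one attempt and no reset: what is moved stays moved. The work goes in short steps, Python scripts to look and compute and a tool call to move; the robot and the scene stay as the last step left them, time stands still between calls to the robot, and variables do not carry over. Pictures are saved under pics/ and viewed, about 8 in all and at most 12, crops included, and the job is handed in when it is done.

Besides the shell and the picture viewer there is one more tool, called after "Emit:" as a command line: name --pt "numbers of a row" for each row, then --argument value for the rest. play_rows: Moves the arm, as the interface text tells. Its arguments: {"type":"object","properties":{"plan":{"type":"array","items":{"type":"array","items":{"type":"number"}}}},"required":["plan"]}

```bash
ls; mkdir -p pics
cat > h.py <<'E'
from workcell import *
import numpy as np, cv2
from scipy.spatial.transform import Rotation as R
E
python3 - <<'E'
from h import *
o=get_obs();print(o)
for n in ("top","scene"):
    c=camera(n); cv2.imwrite(f"pics/{n}0.png",c["frame"][:,:,::-1])
    print(n,np.round(c["camera_from_world"],3).tolist(),c["fx"],c["distortion"])
    for t in ("loader","bay_end","gate_leaf","bar_mid","rack","rack_tab","bottle","tip_box","bench_rack"):
        print(t,[(np.round(d["centre"],3).tolist(),round(d["confidence"],2)) for d in pinpoint(t,c)[:4]])
E
```

```text
pics
{'clock': 0.0, 'joint_pos': array([-1.19999671e+00,  2.41394021e-01,  3.72368012e-03,  1.33521512e+00,
       -2.60954344e-06,  1.57077246e+00]), 'joint_vel': array([-4.21508884e-05, -5.08231214e-04, -2.82540768e-04, -3.95092705e-04,
       -1.21103810e-03, -6.79207963e-04]), 'tau': array([-1.60402440e-03, -3.72317934e+01,  2.52408117e+01,  1.70697650e-02,
       -7.92537389e-05, -4.91951482e-06]), 'eef_pos': array([ 0.18094826, -0.465424  ,  0.23042223]), 'tool_rot': array([-0.69484984, -0.13108173,  0.69512395, -0.12963015]), 'ft_force': array([-1.0277541 ,  0.17926284, -0.32142097]), 'ft_torque': array([-0.01734362, -0.00201441, -0.04316092]), 'grip_width': 0.08509720382294929}
top [[-0.007, -0.999, -0.04, -0.004], [0.994, -0.012, 0.105, -0.549], [-0.106, -0.039, 0.994, -0.733], [0.0, 0.0, 0.0, 1.0]] 366.00216265659515 [-0.03598234  0.          0.          0.          0.        ]
loader [([0.546, 0.027, 0.002], 0.74), ([0.679, -0.041, -0.006], 0.54)]
bay_end [([0.576, 0.126, 0.008], 0.95), ([0.549, 0.03, 0.004], 0.39)]
gate_leaf [([0.51, 0.038, 0.049], 0.75)]
bar_mid [([0.457
[... 341 characters left out ...]
02], 0.61)]
scene [[0.343, 0.939, 0.018, -0.157], [-0.776, 0.273, 0.569, 0.381], [0.529, -0.209, 0.822, -1.168], [0.0, 0.0, 0.0, 1.0]] 377.2542533673164 [-0.08403855  0.          0.          0.          0.        ]
loader [([0.551, 0.028, 0.003], 0.57)]
bay_end [([0.572, 0.13, 0.009], 0.71)]
gate_leaf [([0.513, 0.039, 0.053], 0.57)]
bar_mid [([0.458, -0.112, 0.064], 0.93)]
rack [([0.285, -0.146, 0.005], 0.96), ([0.26, 0.132, 0.001], 0.79), ([0.542, -0.011, 0.011], 0.58)]
rack_tab [([0.29, 0.351, 0.053], 0.9), ([0.502, -0.177, 0.054], 0.65), ([0.248, -0.309, 0.039], 0.6)]
bottle [([0.678, -0.036, 0.003], 0.66)]
tip_box [([0.649, -0.193, 0.002], 0.7)]
bench_rack [([0.821, 0.015, 0.004], 0.93)]
```

View pics/top0.png

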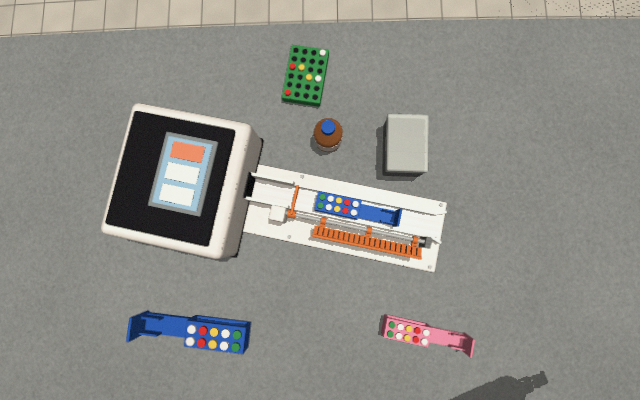

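View pics/scene0.png

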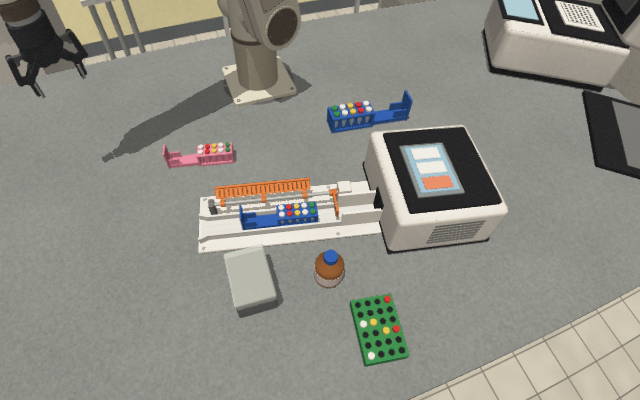

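The top view shows the loader at the centre, with the small blue rack in its lane (tab near pixel 398,216) and the orange bar from (313,232) to (420,252). The larger blue rack (190,333) and the pink one (425,335) lie clear of it. The scene view agrees. Next I fit the loader frame.

```bash
cat >> h.py <<'E'
def down(theta,s):  # tool x down, tool y = s * loader y
    v=s*np.array([-np.sin(theta),np.cos(theta),0]); x=np.array([0,0,-1.])
    return R.from_matrix(np.c_[x,v,np.cross(x,v)])
def delta(pos,rot):
    o=get_obs(); r=R.from_quat(o["tool_rot"])
    print("shift mm",np.round(r.inv().apply(np.array(pos)-o["eef_pos"])*1e3,1),"turn",np.round((r.inv()*rot).as_rotvec(),3),"tcp",np.round(o["eef_pos"],4),"F",np.round(o["ft_force"],1),"w",round(o["grip_width"],4),"t",o["clock"])
E
python3 - <<'E'
from h import *
L={"loader":(0,0),"bay_end":(.1,0),"gate_leaf":(0,.038),"bar_mid":(-.1575,.060)}
A=[];B=[];T=[];N=[]
for k in range(6):
    c=camera(("top","scene")[k%2])
    for t in L:
        d=pinpoint(t,c)
        if d and d[0]["confidence"]>.5: A.append(L[t]);B.append(d[0]["centre"])
    for t,l,ref in(("rack_tab",T,(.503,-.177)),("rack",N,(.54,-.01))):
        for d in pinpoint(t,c):
            if np.hypot(*(np.array(d["centre"][:2])-ref))<.03:l.append(d["centre"])
A=np.array(A);B=np.array(B);b=B[:,:2];H=(A-A.mean(0)).T@(b-b.mean(0))
th=np.arctan2(H[0,1]-H[1,0],H[0,0]+H[1,1]);M=np.array([[np.cos(th),-np.sin(th)],[np.sin(th),np.cos(th)]])
org=b.mean(0)-M@A.mean(0)
print("theta",th,"org",org,"res mm\n",np.round((b-A@M.T-org)@M*1e3,1).tolist())
for n,l in(("tab",T),("nose",N)):
    l=np.array(l);print(n,np.round((l[:,:2]-org)@M*1e3,1).tolist(),l[:,2].mean())
# depth check: orange pixels in top view, bar
c=camera("top");f=c["frame"].astype(int);m=(f[...,0]>150)&(f[...,1]<140)&(f[...,2]<90)&(c["depth"]>0)
v,u=np.nonzero(m);p=cv2.undistortPoints(np.c_[u,v].astype(np.float32)[:,None],np.array([[c["fx"],0,c["cx"]],[0,c["fy"],c["cy"]],[0,0,1]]),np.array(c["distortion"]))[:,0]
d=c["depth"][v,u];P=np.c_[p[:,0]*d,-p[:,1]*d,-d,np.ones_like(d)]@np.linalg.inv(c["camera_from_world"]).T
l=(P[:,:2]-org)@M*1e3; k=(l[:,1]>50)&(l[:,1]<75)&(l[:,0]<-40)&(l[:,0]>-280);print("bar",k.sum(),np.percentile(l[k],[1,50,99],axis=0).round(1).tolist(),"slope",np.polyfit(l[k,0],l[k,1],1)[0],np.median(P[k,2]))
delta([0,0,0],down(th,1));delta([0,0,0],down(th,-1))
E
```

```text
theta 1.3497397621423803 org [0.54952653 0.02889915] res mm
 [[-1.0, 1.0], [4.0, -0.2], [-0.5, -1.0], [-3.5, -1.2], [-1.6, -1.2], [1.6, -1.6], [2.6, -0.3], [-3.4, 1.3], [-0.5, 3.7], [0.4, -1.4], [0.5, 5.0], [1.3, 0.1], [0.9, 0.3], [-0.5, -0.8], [0.2, 1.8], [0.5, -1.3], [-2.0, 5.2], [1.9, -3.7], [1.3, 1.5], [1.7, -1.4], [-1.7, 0.3], [0.7, -0.9], [0.9, -3.7], [-3.7, -1.5]]
tab [[-209.4, 4.5], [-211.7, 0.7], [-207.4, 4.2], [-213.0, 2.9], [-209.8, 5.6], [-210.6, 1.5]] 0.05333333333333332
nose [[-44.6, 2.7], [-42.5, -0.7], [-46.2, 0.8], [-40.5, 0.7], [-41.9, 0.7], [-40.2, -1.1]] 0.012483333333333332
bar 1102 [[-261.6, 50.5], [-154.9, 62.7], [-53.0, 73.2]] slope 0.00542215543583223 0.06250107961545814
shift mm [ 231.3 -500.     0. ] turn [2.163 0.    0.   ] tcp [ 0.1812 -0.466   0.2313] F [-1.1 -0.4  0.3] w 0.0853 t 3.15
shift mm [ 231.3 -500.     0. ] turn [-0.979 -0.     0.   ] tcp [ 0.1812 -0.466   0.2313] F [-1.1 -0.4  0.3] w 0.0853 t 3.15
```

Emit:
play_rows --pt "0 0 0 -0.123 0 0 -0.1" --pt "0 0 0 -0.123 0 0 -0.1" --pt "0 0 0 -0.123 0 0 -0.1" --pt "0 0 0 -0.123 0 0 -0.1" --pt "0 0 0 -0.123 0 0 -0.1" --pt "0 0 0 -0.123 0 0 -0.1" --pt "0 0 0 -0.123 0 0 -0.1" --pt "0 0 0 -0.123 0 0 -0.1" --pt "0 0 0 0 0 0 -0.1"

```text
clock: 3.9
eef_pos: [0.1812, -0.466, 0.2313]
tool_rot: [0.551, 0.444, -0.551, 0.444]
ft_force: [0.1, 0.1, -0.9]
grip_width: 0.0469
```

```bash
cat >> h.py <<'E'
TH=1.353; MM=np.array([[np.cos(TH),-np.sin(TH)],[np.sin(TH),np.cos(TH)]]); ORG=np.array([.54953,.02890])+MM@[0,.0015]
def W(x,y,z): return np.r_[ORG+MM@np.array([x,y])/1e3,z/1e3]
def go(x,y,z):
    o=get_obs(); print("loader tcp",np.round(((o["eef_pos"][:2]-ORG)@MM)*1e3,1)); delta(W(x,y,z),down(TH,-1))
E
python3 -c "
from h import *
go(-231,30,130)"
```

```text
loader tcp [-562.8  251.2]
shift mm [ 101.3  222.5 -331. ] turn [ 0.004 -0.     0.   ] tcp [ 0.1812 -0.466   0.2313] F [ 0.1  0.1 -0.9] w 0.0469 t 3.9
```

Emit:
play_rows --pt "0 16 -24 0.004 0 0 -0.1" --pt "0 16 -24 0 0 0 -0.1" --pt "7 16 -24 0 0 0 -0.1" --pt "7 16 -24 0 0 0 -0.1" --pt "7 16 -24 0 0 0 -0.1" --pt "7 16 -24 0 0 0 -0.1" --pt "7 16 -24 0 0 0 -0.1" --pt "7 16 -24 0 0 0 -0.1" --pt "7 16 -24 0 0 0 -0.1" --pt "7 16 -24 0 0 0 -0.1" --pt "7 16 -24 0 0 0 -0.1" --pt "7 16 -24 0 0 0 -0.1" --pt "7 16 -24 0 0 0 -0.1" --pt "7 14.5 -19 0 0 0 -0.1" --pt "7 0 0 0 0 0 -0.1" --pt "0 0 0 0 0 0 -0.1"

```text
clock: 5.23
eef_pos: [0.4702, -0.1903, 0.1387]
tool_rot: [-0.551, -0.443, 0.552, -0.441]
ft_force: [-0.8, -0.8, -0.5]
grip_width: 0.0469
```

Run:
```python
from h import *
go(-231,30,90)
c=camera("top");s=camera("scene")
f=[cv2.resize(c["frame"][150:300,280:480],(800,600)),cv2.resize(s["frame"][140:280,170:357],(800,600))]
cv2.imwrite("pics/a.png",np.vstack([cv2.resize(x,(600,300)) if 0 else cv2.resize(x,(400,300)) for x in f])[:,:,::-1])
```

```text
loader tcp [-231.1   28.6]
shift mm [48.7 -1.2 -0.1] turn [-0.002 -0.     0.003] tcp [ 0.4702 -0.1903  0.1387] F [-0.8 -0.8 -0.5] w 0.0469 t 5.2333
```

View pics/a.png

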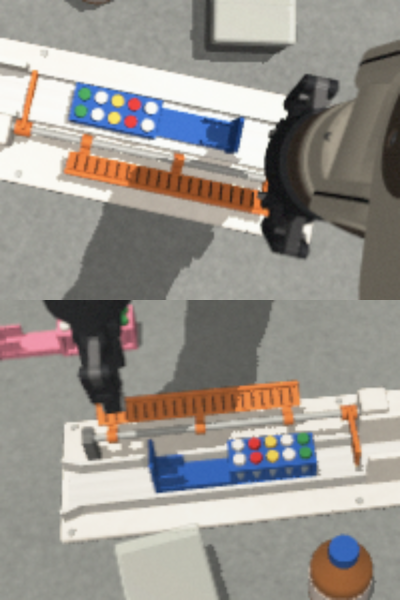

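The top crop shows the fingers straddling the bar's tail end, with the tab at (237,130) and a clear gap behind it. Next I descend.

Emit:
play_rows --pt "20 -1.4 0 0 0 0 -0.1" --pt "25 0 0 0 0 0 -0.1" --pt "18 0 0 0 0 0 -0.1" --pt "0 0 0 0 0 0 -0.1"

```text
clock: 5.67
eef_pos: [0.4657, -0.1912, 0.0745]
tool_rot: [-0.551, -0.443, 0.554, -0.439]
ft_force: [-0.4, 0.1, -0.2]
grip_width: 0.0472
```

Run:
```python
from h import *
go(-231,30,60)
s=camera("scene");cv2.imwrite("pics/b.png",cv2.resize(s["frame"][140:280,170:357],(800,600),interpolation=cv2.INTER_CUBIC)[:,:,::-1])
```

```text
loader tcp [-233.    32.8]
shift mm [14.5  2.9 -2. ] turn [-0.005 -0.001  0.006] tcp [ 0.4657 -0.1912  0.0745] F [-0.4  0.1 -0.2] w 0.0472 t 5.6667
```

View pics/b.png

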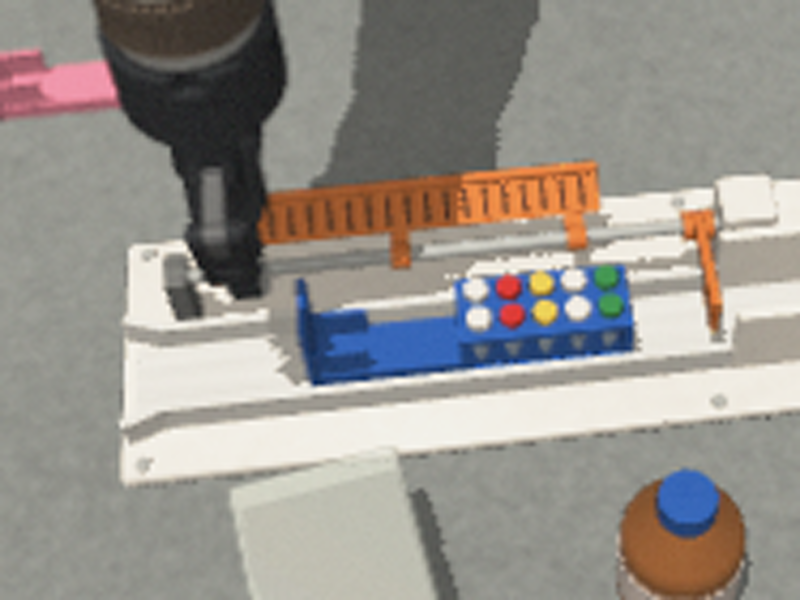

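The scene view shows the tab finger tip near (245,290), behind the tab at (303,330), with the post at (180,285) clear. I continue down with small steps and watch the force.

Emit:
play_rows --pt "4 2.9 -2 0 0 0.006 -0.1" --pt "5 0 0 0 0 0 -0.1" --pt "5 0 0 0 0 0 -0.1" --pt "0 0 0 0 0 0 -0.1"

```text
clock: 6.05
eef_pos: [0.4723, -0.1899, 0.0632]
tool_rot: [0.553, 0.44, -0.551, 0.444]
ft_force: [0.4, -0.4, 0.6]
grip_width: 0.0467
```

```bash
python3 -c "
from h import *
go(-231,30,45)"
```

```text
loader tcp [-230.3   26.6]
shift mm [18.1 -3.5  0.7] turn [-0.002  0.    -0.006] tcp [ 0.4723 -0.1899  0.0632] F [ 0.4 -0.4  0.6] w 0.0467 t 6.05
```

Emit:
play_rows --pt "4 -2.5 0 0 0 -0.004 -0.1" --pt "4 0 0 0 0 0 -0.1" --pt "0 0 0 0 0 0 -0.1" --pt "0 0 0 0 0 0 -0.1"

```text
clock: 6.38
eef_pos: [0.4699, -0.1894, 0.0554]
tool_rot: [0.552, 0.442, -0.552, 0.443]
ft_force: [-1.5, -0.6, 3.5]
grip_width: 0.0473
```

```bash
python3 -c "
from h import *
go(-231,30,45)"
```

```text
loader tcp [-230.3   29.1]
shift mm [10.4 -1.   0.7] turn [-0.002  0.    -0.002] tcp [ 0.4699 -0.1894  0.0554] F [-1.5 -0.6  3.5] w 0.0473 t 6.3833
```

Emit:
play_rows --pt "4 0 0 0 0 0 -0.1" --pt "4 0 0 0 0 0 -0.1" --pt "3 0 0 0 0 0 -0.1" --pt "0 0 0 0 0 0 -0.1" --pt "0 0 0 0 0 0 -0.1"

```text
clock: 6.8
eef_pos: [0.4707, -0.1895, 0.0446]
tool_rot: [0.553, 0.441, -0.551, 0.443]
ft_force: [-0.8, 0.8, 5.2]
grip_width: 0.0466
```

Run:
```python
from h import *
go(-231,30,40)
s=camera("scene");cv2.imwrite("pics/c.png",cv2.resize(s["frame"][140:280,170:357],(800,600),interpolation=cv2.INTER_CUBIC)[:,:,::-1])
```

```text
loader tcp [-230.3   28.3]
shift mm [ 4.6 -1.8  0.7] turn [-0.002  0.    -0.003] tcp [ 0.4707 -0.1895  0.0446] F [-0.8  0.8  5.2] w 0.0466 t 6.8
```

View pics/c.png

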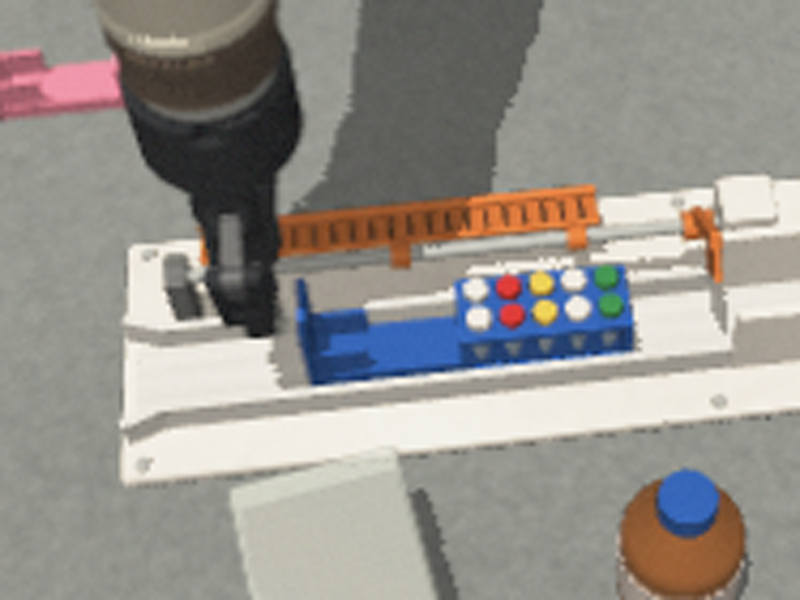

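The gate is partly open: the blade's foot has risen from (713,325) to (715,278). I press further.

Emit:
play_rows --pt "3 0 0 0 0 0 -0.1" --pt "3 0 0 0 0 0 -0.1" --pt "1 0 0 0 0 0 -0.1" --pt "0 0 0 0 0 0 -0.1" --pt "0 0 0 0 0 0 -0.1"

```text
clock: 7.27
eef_pos: [0.4722, -0.1899, 0.0408]
tool_rot: [0.553, 0.44, -0.55, 0.444]
ft_force: [-3.7, 1.1, 24.3]
grip_width: 0.047
```

Run:
```python
from h import *
go(-231,30,40)
s=camera("scene");cv2.imwrite("pics/d.png",cv2.resize(s["frame"][140:280,170:357],(800,600),interpolation=cv2.INTER_CUBIC)[:,:,::-1])
```

```text
loader tcp [-230.4   26.7]
shift mm [ 0.8 -3.3  0.6] turn [-0.002  0.    -0.008] tcp [ 0.4722 -0.1899  0.0408] F [-3.7  1.1 24.3] w 0.047 t 7.2667
```

View pics/d.png

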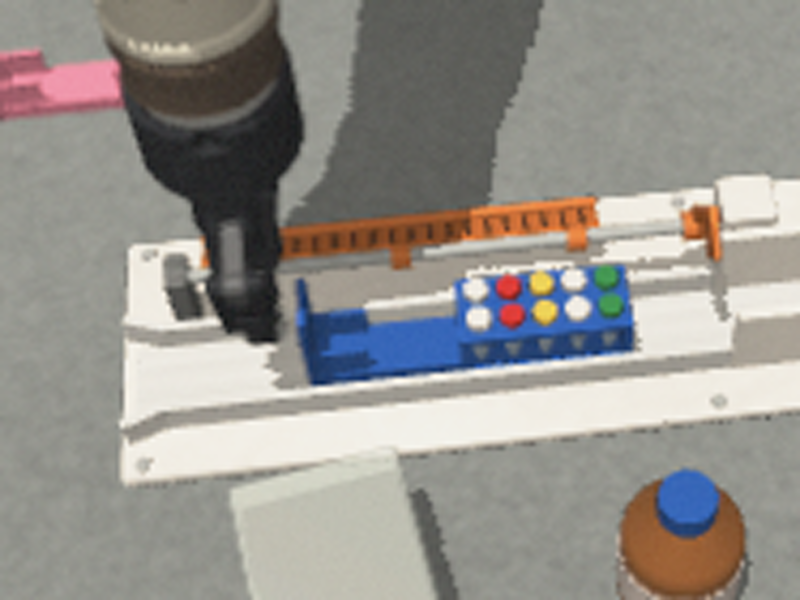

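The gate is at its stop: 24 N, with the blade swung up. I ease off by about 2 mm and start forward.

Emit:
play_rows --pt "-2 -1.5 0 0 0 0 -0.1" --pt "0 0 -3 0 0 0 -0.1" --pt "0 0 -3 0 0 0 -0.1" --pt "0 0 -3 0 0 0 -0.1" --pt "0 0 -3 0 0 0 -0.1" --pt "0 0 -3 0 0 0 -0.1" --pt "0 0 -3 0 0 0 -0.1" --pt "0 0 -3 0 0 0 -0.1" --pt "0 0 0 0 0 0 -0.1"

```text
clock: 8.07
eef_pos: [0.4731, -0.1703, 0.04]
tool_rot: [-0.551, -0.44, 0.553, -0.444]
ft_force: [-3.2, -4.0, 7.8]
grip_width: 0.0472
```

Run:
```python
from h import *
go(-110,30,40)
s=camera("scene");print([(np.round((np.array(d["centre"])[:2]-ORG)@MM*1e3,1),d["confidence"]) for d in pinpoint("rack",s)+pinpoint("rack_tab",s)])
cv2.imwrite("pics/e.png",cv2.resize(s["frame"][140:280,170:357],(800,600),interpolation=cv2.INTER_CUBIC)[:,:,::-1])
```

```text
loader tcp [-211.    30.1]
shift mm [  -0.5   -0.2 -101. ] turn [-0.003  0.004 -0.003] tcp [ 0.4731 -0.1703  0.04  ] F [-3.2 -4.   7.8] w 0.0472 t 8.0667
[(array([-30.4,  -2. ]), 0.81), (array([ 39.5, 302.6]), 0.57), (array([-198.8,   -0.4]), 0.5), (array([266.1, 322. ]), 0.81), (array([-197.6,    2.3]), 0.68), (array([-397.1,  216.8]), 0.63)]
```

View pics/e.png

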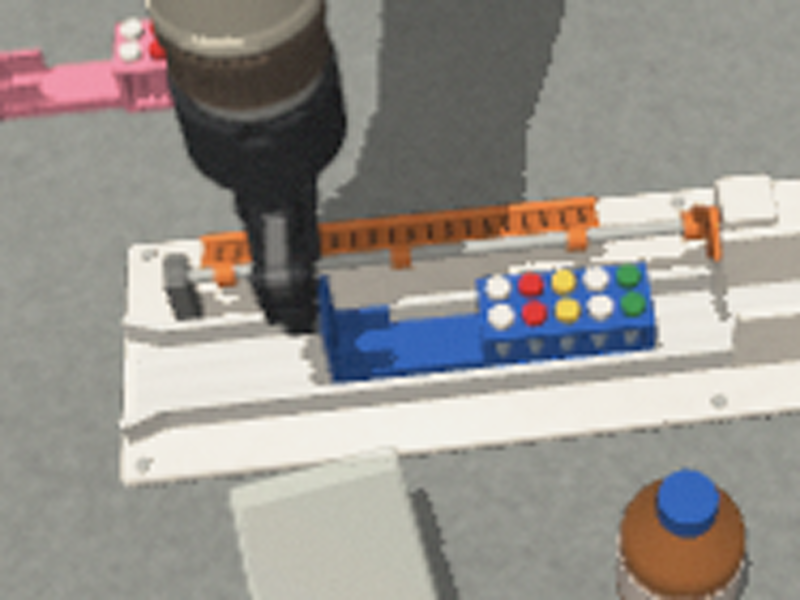

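The rack slides on contact, its tab now at (325,330). The gate stays open with 8 N on the bar. I keep pushing.

Emit:
play_rows --pt "0 0 -5 0 0 0 -0.1" --pt "0 0 -5 0 0 0 -0.1" --pt "0 0 -5 0 0 0 -0.1" --pt "0 0 -5 0 0 0 -0.1" --pt "0 0 -5 0 0 0 -0.1" --pt "0 0 -5 0 0 0 -0.1" --pt "0 0 -5 0 0 0 -0.1" --pt "0 0 -5 0 0 0 -0.1" --pt "0 0 -5 0 0 0 -0.1"

```text
clock: 8.97
eef_pos: [0.4825, -0.127, 0.0399]
tool_rot: [-0.551, -0.44, 0.553, -0.444]
ft_force: [-4.9, -6.4, 7.0]
grip_width: 0.0467
```

Run:
```python
from h import *
go(-110,30,40)
s=camera("scene");print([(np.round((np.array(d["centre"])[:2]-ORG)@MM*1e3,1),d["confidence"]) for d in pinpoint("rack",s)+pinpoint("rack_tab",s)])
```

```text
loader tcp [-166.7   30.3]
shift mm [ -0.4   0.1 -56.7] turn [-0.004  0.006 -0.002] tcp [ 0.4825 -0.127   0.0399] F [-4.9 -6.4  7. ] w 0.0467 t 8.9667
[(array([ 40.9, 305.1]), 0.67), (array([14.3, -2.5]), 0.66), (array([-151.7,    3.7]), 0.98), (array([-397.8,  219. ]), 0.84), (array([264.4, 324.4]), 0.6)]
```

Emit:
play_rows --pt "0.5 0 -5 0 0 0 -0.1" --pt "0 0 -5 0 0 0 -0.1" --pt "0 0 -5 0 0 0 -0.1" --pt "0 0 -5 0 0 0 -0.1" --pt "0 0 -5 0 0 0 -0.1" --pt "0 0 -5 0 0 0 -0.1" --pt "0 0 -5 0 0 0 -0.1" --pt "0 0 -5 0 0 0 -0.1" --pt "0 0 -5 0 0 0 -0.1" --pt "0 0 -5 0 0 0 -0.1" --pt "0 0 -5 0 0 0 -0.1" --pt "0 0 -5 0 0 0 -0.1" --pt "0 0 -5 0 0 0 -0.1" --pt "0 0 -3 0 0 0 -0.1" --pt "0 0 0 0 0 0 -0.1"

```text
clock: 10.37
eef_pos: [0.4963, -0.0605, 0.0393]
tool_rot: [-0.55, -0.44, 0.554, -0.443]
ft_force: [-5.6, -6.6, 9.4]
grip_width: 0.0466
```

Run:
```python
from h import *
go(-80,30,40)
s=camera("scene");print([(np.round((np.array(d["centre"])[:2]-ORG)@MM*1e3,1),d["confidence"]) for d in pinpoint("rack",s)+pinpoint("rack_tab",s)])
cv2.imwrite("pics/f.png",cv2.resize(s["frame"][120:280,190:404],(800,600),interpolation=cv2.INTER_CUBIC)[:,:,::-1])
```

```text
loader tcp [-98.8  31.2]
shift mm [ -0.8   1.1 -18.8] turn [-0.003  0.006 -0.001] tcp [ 0.4963 -0.0605  0.0393] F [-5.6 -6.6  9.4] w 0.0466 t 10.3667
[(array([-224. ,  218.2]), 0.96), (array([ 40. , 301.1]), 0.79), (array([-88.4,   0.9]), 0.9), (array([263. , 321.8]), 0.82), (array([-398.3,  218.4]), 0.68)]
```

View pics/f.png

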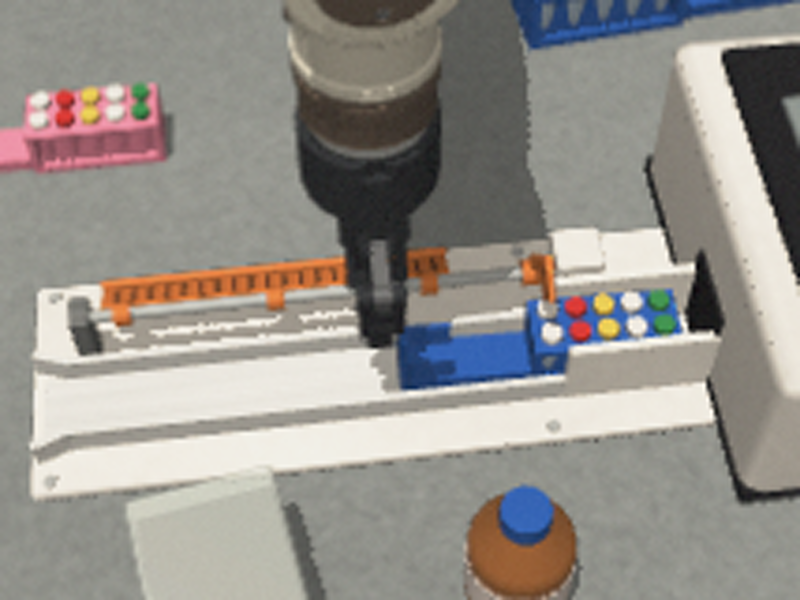

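The rack is under the open gate and about 17 mm from home. Now I push slowly.

Emit:
play_rows --pt "0 0 -3 0 0 0 -0.1" --pt "0 0 -3 0 0 0 -0.1" --pt "0 0 -3 0 0 0 -0.1" --pt "0 0 -3 0 0 0 -0.1" --pt "0 0 -1 0 0 0 -0.1"

```text
clock: 10.93
eef_pos: [0.4988, -0.0484, 0.0392]
tool_rot: [-0.55, -0.44, 0.554, -0.443]
ft_force: [-7.2, -11.4, 12.1]
grip_width: 0.0468
```

Emit:
play_rows --pt "0 0 -1 0 0 0 -0.1" --pt "0 0 -1 0 0 0 -0.1"

```text
clock: 11.1
eef_pos: [0.4992, -0.0466, 0.0392]
tool_rot: [-0.55, -0.44, 0.554, -0.443]
ft_force: [-7.5, -9.1, 11.2]
grip_width: 0.0469
```

Emit:
play_rows --pt "0 0 -1 0 0 0 -0.1" --pt "0 0 -1 0 0 0 -0.1"

```text
clock: 11.27
eef_pos: [0.4996, -0.0447, 0.0392]
tool_rot: [-0.55, -0.44, 0.554, -0.443]
ft_force: [-6.0, -9.2, 10.7]
grip_width: 0.0469
```

Emit:
play_rows --pt "0 0 -1 0 0 0 -0.1" --pt "0 0 -1 0 0 0 -0.1"

```text
clock: 11.43
eef_pos: [0.4999, -0.043, 0.0392]
tool_rot: [-0.55, -0.44, 0.555, -0.443]
ft_force: [-7.7, -11.3, 12.3]
grip_width: 0.047
```

Emit:
play_rows --pt "0 0 -1 0 0 0 -0.1" --pt "0 0 -1 0 0 0 -0.1"

```text
clock: 11.6
eef_pos: [0.5, -0.0429, 0.0393]
tool_rot: [-0.549, -0.438, 0.556, -0.444]
ft_force: [-8.5, -17.6, 13.0]
grip_width: 0.0471
```

Run:
```python
from h import *
go(-80,30,40)
for n in("scene","top"):
    s=camera(n);print([(np.round((np.array(d["centre"])[:2]-ORG)@MM*1e3,1),d["confidence"]) for d in pinpoint("rack_tab",s)+pinpoint("bay_end",s)])
```

```text
loader tcp [-80.8  31.4]
shift mm [-0.7  1.4 -0.8] turn [-0.006  0.012 -0.   ] tcp [ 0.5    -0.0429  0.0393] F [ -8.5 -17.6  13. ] w 0.0471 t 11.6
[(array([-71.5,   1.4]), 0.65), (array([-399.7,  217.8]), 0.65), (array([263.7, 322.5]), 0.56), (array([101.3,  -3. ]), 0.61)]
[(array([270.8, 322.3]), 0.88), (array([-399. ,  218.1]), 0.77), (array([99.2, -3.9]), 0.85)]
```

Emit:
play_rows --pt "0 0 -1 0 0 0 -0.1" --pt "0 0 0 0 0 0 -0.1" --pt "0 0 0 0 0 0 -0.1"

```text
clock: 12.15
eef_pos: [0.5, -0.0429, 0.0393]
tool_rot: [-0.549, -0.438, 0.557, -0.444]
ft_force: [-8.8, -16.5, 13.1]
grip_width: 0.0466
```

Run:
```python
from h import *
go(-80,30,40)
s=camera("scene")
cv2.imwrite("pics/g.png",cv2.resize(s["frame"][120:280,190:404],(800,600),interpolation=cv2.INTER_CUBIC)[:,:,::-1])
```

```text
loader tcp [-80.8  31.4]
shift mm [-0.7  1.4 -0.8] turn [-0.007  0.014 -0.   ] tcp [ 0.5    -0.0429  0.0393] F [ -8.8 -16.5  13.1] w 0.0466 t 12.15
```

View pics/g.png

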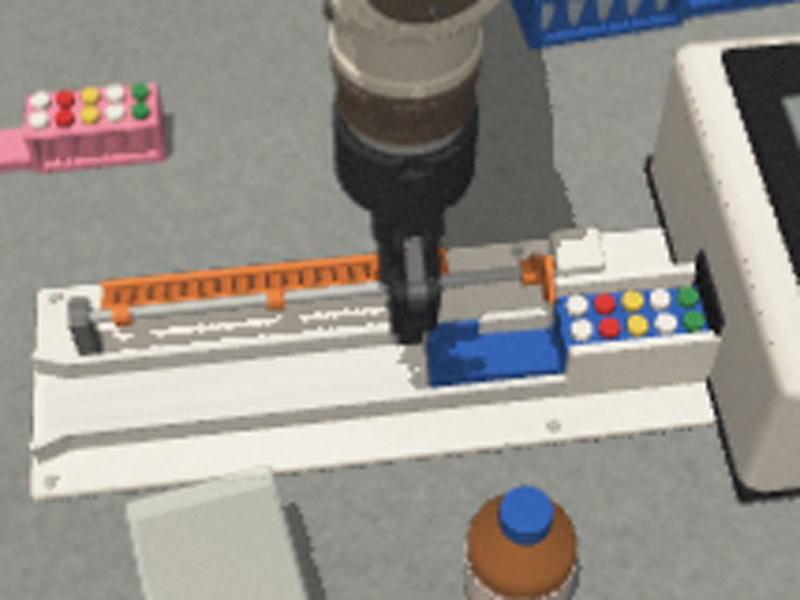

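The rack's nose is at the housing (715,310) and its body is past the raised blade at (548,275). The arm has stalled against the end stop. I back off the tab while still holding the bar, then lift.

Emit:
play_rows --pt "0 0 3 0 0 0 -0.1" --pt "0 0 4 0 0 0 -0.1" --pt "0 0 5 0 0 0 -0.1" --pt "0 0 0 0 0 0 -0.1" --pt "-4 0 0 0 0 0 -0.1" --pt "-6 0 0 0 0 0 -0.1" --pt "-8 0 0 0 0 0 -0.1" --pt "-10 0 0 0 0 0 -0.1" --pt "-20 0 0 0 0 0 -0.1" --pt "-25 0 0 0 0 0 -0.1" --pt "-25 0 10 0 0 0 -0.1" --pt "-25 0 20 0 0 0 -0.1" --pt "-20 0 20 0 0 0 -0.1" --pt "0 0 20 0 0 0 -0.1" --pt "0 0 0 0 0 0 -0.1"

```text
clock: 13.45
eef_pos: [0.4855, -0.1199, 0.1846]
tool_rot: [0.554, 0.439, -0.551, 0.444]
ft_force: [0.1, 0.4, -0.4]
grip_width: 0.0469
```

Run:
```python
from h import *
go(-80,30,40)
s=camera("scene");c=camera("top")
for p in(s,c):print([(np.round((np.array(d["centre"])[:2]-ORG)@MM*1e3,1),d["centre"][2],d["confidence"]) for d in pinpoint("rack_tab",p)+pinpoint("bar_mid",p)])
cv2.imwrite("pics/i.png",cv2.resize(s["frame"][120:280,190:404],(800,600),interpolation=cv2.INTER_CUBIC)[:,:,::-1])
```

```text
loader tcp [-159.2   28.8]
shift mm [144.4  -2.8 -79.4] turn [-0.006  0.002 -0.008] tcp [ 0.4855 -0.1199  0.1846] F [ 0.1  0.4 -0.4] w 0.0469 t 13.45
[(array([266. , 324.8]), 0.0545, 0.83), (array([-396.4,  219.4]), 0.0434, 0.57), (array([-156.7,   55.8]), 0.0631, 0.84)]
[(array([-68.2,   3.1]), 0.0543, 0.81), (array([267.2, 324.9]), 0.0509, 0.64), (array([-157.1,   61.2]), 0.067, 0.9)]
```

View pics/i.png

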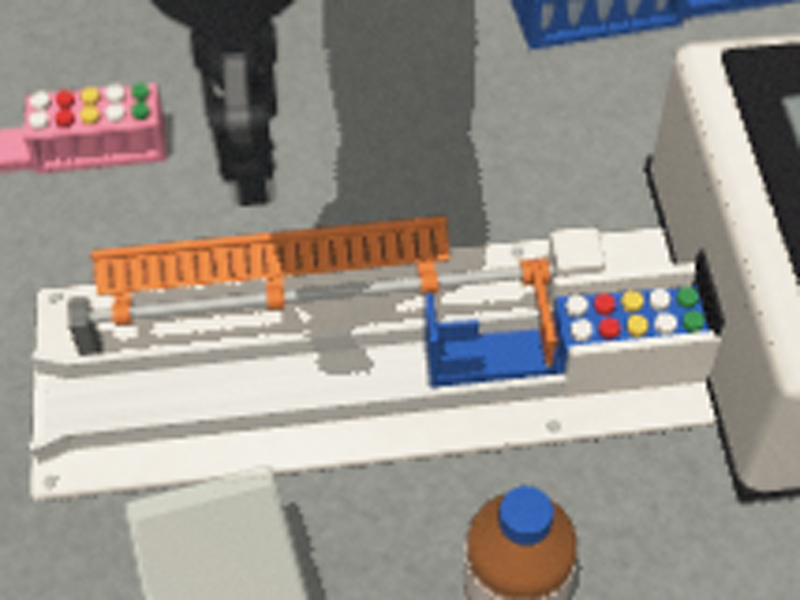

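The rack is home (nose at 715,310), the blade hangs shut behind the body at (548,320), the bar is back up and the hand is clear.

```bash
python3 -c "
from h import *
print(job_done())"
```

```text
the job is handed in; nothing more can be done
None
```

The small blue rack is loaded and the job is handed in; the system gives no verdict, so what follows is from my own checks. One fingertip held the orange bar down at its stop while the other pushed the rack by its tail tab. I then backed off the tab before lifting, and the gate sprang shut.

**Rack home:** the push stalled at the end stop as the force rose. The rack tab measured x -68 to -71.5 mm in the loader frame, where -70 is home. That is within the detector's roughly 4 mm accuracy, so I cannot confirm the 5 mm limit more finely than that.

**Gate:** the last picture shows the blade hanging behind the rack body and the bar back up at z 63 to 67 mm, where 62 is shut. I did not measure the gate angle itself.

**Hand and bystanders:** the hand was clear at z 185 mm with no contact force, and the clock stood at about 13.5 s. The tip box and bottle look unmoved in the last picture. The green bench rack was outside that crop, and I did not re-measure any of the three.

**Forces:** pressing the bar to its stop briefly reached 24 N. I eased it to 7–13 N for the push.

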